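Secure the press's clevis pin with washer and spring cotter

TASK

Secure the joint of the air press: lay the large washer over the upright clevis pin so that it lies flat on the fork, then push the straight leg of the large spring cotter through the pin's cross hole until its bow snaps over the pin and the cotter is fully home. The pin has turned, so feel round it for the hole with a light touch, and push no harder than the snap needs (about 10 N); then let go and back away, leaving the other parts on the bench where they lie.

Things in the scene. Friction and masses are not known exactly. Their poses are not given: they have to be found in the camera images.
- press: Air press bolted to the bench: grey base plate 250 x 500 x 15 mm, aluminium cylinder on its +y side, whose steel fork (40 mm wide, end rounded to 20 mm radius) takes a blue lever. Origin on the table (z = 0) under the upright clevis pin's axis. +x: away from the worker (the lever's way), +y: to the cylinder. Only the cylinder and fittings (y over 160 mm, up to 130 mm high) rise above the pin.
- pin_hole (a point): Centre of the clevis pin's level cross hole, on the pin's axis, 97.5 mm above the table; axes those of the press, not of the pin. Hole 6.5 mm wide, right through, open at both ends. The pin has turned in the fork and the hole may point any way round; its direction is not measured: feel or look for it. About 8 N at the rim turns the pin, so a leg in the mouth turns the hole into line with itself.
- fork_top (a point): On the pin's axis at the flat top of the fork, 85 mm above the table, where the washer must lie. The pin is bright steel, 20 mm in diameter, upright, ends 24 mm above the fork's top, with a 3 mm chamfer. On the -x side of the pin nothing stands higher than the fork's top.
- washer: The large flat steel washer, lying flat on the mat: outside diameter 40 mm, hole 22 mm, 8 mm thick, 55 g. Origin at the centre of its underside.
- clip: Large R-shaped spring cotter of 5 mm steel wire, flat on the mat, 103 mm long, 75 g. Origin under the centre of its eye, at the underside (wire axis 2.5 mm higher). The eye, a closed oval of two turns, 10 mm high, 22 mm wide over the wire (y), 34 mm long (x), with 12 mm straight sides, is the place to grip, across y. Both legs leave its lower turn along +x, the straight one along y = -8.5 mm.
- clip_seat (a point): On the axis of the cotter's straight leg at the middle of the bow (cotter's x = 46, y = -8.5, z = 2.5 mm). When the cotter is home this point is at the centre of the cross hole.
- clip_point: Last 10 mm of the cotter's straight leg. Origin at its end, cut square with a 0.6 mm chamfer, on its axis (cotter's x = 88.5, y = -8.5, z = 2.5 mm). The bow leg runs on the +y side of the straight leg: flared end at x = 75 mm, waist at x = 59 mm, round bow at x = 46 mm that goes over the pin, second waist at x = 33 mm.
- clip_bow (a joint): Spread of the spring bow leg, rad: 0 relaxed (also when home), about 0.1 with its waist over the pin. 8 N m/rad about the eye: the push rises to 6 to 10 N. The flared end meets the pin with the seat point 28 mm short of the pin's axis, the waist passes 13 to 18 mm short; then the bow pulls itself on, and past home its back meets the pin and the push rises again (4 N: home).
- small_washer: A bystander: small washer, 24 mm outside, 13 mm hole, too small for the pin.
- small_clip: A bystander: small thin spring cotter, about 70 mm long, wire 3.6 mm.
- conn_a: A bystander: metal-shelled cable connector, about 50 x 53 x 15 mm.
- conn_b: A bystander: grey-shelled connector, about 50 x 53 x 15 mm.
- conn_c: A bystander: metal-shelled connector, about 50 x 53 x 15 mm.
- driver: A bystander: screwdriver with yellow handle, 200 mm long.
There are look-alikes about, which are no part of the job. Several things have the shape of the clip; the one meant has the colours described above. What is shaped like the washer but turquoise is not meant.

How it is judged:
On the way, in this order (a step that is already met when the one before it is completed fails the run):
1. the large washer lies flat on the fork round the pin, let go (horizontal distance between washer and pin_hole below 0.003 m and distance between washer and fork_top below 0.004 m and angle between washer's own z axis and vertical below 0.06 rad and contact force between the fingers and washer below 0.05 N), for 0.2 s.
2. the cotter's leg is through the cross hole and the bow has snapped over the pin (distance between clip_seat and pin_hole below 0.0025 m and value of joint clip_bow below 0.03 rad), for 0.2 s.
At the end, for the whole second after the job is handed in: Washer flat on the fork round the pin (within 3 mm of its axis, 4 mm of the fork top, 0.06 rad of level); cotter home: seat point within 2.5 mm of the cross hole's centre, bow spread under 0.03 rad, level within 0.2 rad; both at rest (all of step 2 and angle between clip's own z axis and vertical below 0.2 rad and horizontal distance between washer and pin_hole below 0.003 m and distance between washer and fork_top below 0.004 m and angle between washer's own z axis and vertical below 0.06 rad and linear speed of each of clip, washer below 0.01 m/s); the robot touches nothing.
It fails at once if the point of the cotter is rammed against the pin or the press with more than 25 N (contact force between clip_point and press above 25 N).
It fails at once if the cotter is forced: its contacts with the pin and the press add up to more than 40 N (a clean snap, bow and leg pinching the pin, adds up to about 30 N) (contact force between clip and press above 40 N).
It fails at once if another part on the bench is shifted by more than 30 mm (distance of any of small_washer, small_clip, conn_a, conn_b, conn_c, driver from where it was at the start of the episode above 0.03 m).
It also fails if it takes over 72 s, if anything falls off the work surface, if the arm or the gripper's body presses on something with over 40 N, if the wrist force passes 120 N, or if a joint passes its speed limit or range.

ROBOT

A 6-joint arm with a two-finger parallel gripper is mounted at the origin on the work surface. World frame = base frame: x ahead of the robot, y to its left, z up, the work surface at z = 0. Lengths are in m, angles in rad, forces in N, time in s.
With the tool pointing down it reaches from about 0.35 to 0.8 m from the base axis. Payload 7.3 kg.
Tool frame: the origin (TCP) lies at the very end of the fingers, on their centre line; the grasp point (between the pads) lies 19 mm behind it; z points along the fingers, y is the line along which they close (so a half turn about z gives the same grasp; the last joint's range is limited). The gripper opens to 85 mm and grips with 20 to 120 N. Pads are 22 mm wide; open, the fingers measure 114 mm over their backs; the gripper's body (76 mm by 85 mm) begins 54 mm behind the grasp point. The pads swing forward as they close: fully open they stand 13 mm farther back than shut.
Start: joints at [-1.434, 0.342, 1.524, -0, 1.275, -0.146], TCP at [0.147, -0.504, 0.198] pointing down, gripper open.
Joint ranges: [-2.53, 2.53], [-0.77, 2.02], [0.04, 2.7], [-1, 4.14], [0.28, 2.66], [-3.11, 3.11]. Speed limits (rad/s): [2.57, 2.57, 3.14, 3.14, 3.14, 3.14].

INTERFACE

Orientations are given as a unit quaternion [w, x, y, z].
In Python, from plant import get_obs, camera, hand_in gives the robot as it stands.
- The arm moves only by the tool step_arm, never from a script. Its argument "series" is a list of rows, each a list of 3 entries, a list of its own where there are three numbers: the turn, a rotation vector about the tool's x, y, z in units of 90 degrees (1.0 is 90 degrees), then the shift along the tool's x, y, z in units of 0.25 m (1.0 is 0.25 m), then the opening, from 0 (shut) to 1 (fully open). In form: [[[ax, ay, az], [dx, dy, dz], hand], ...]. A call has 1 to 12 rows; each row shifts and turns the commanded pose from where the row before left it, along the tool's axes as they then stand; what a row does not reach is not made up. A row lasts 1/10 s, in which the tool goes at most 50 mm and 8.59 degrees, less where a joint would pass 70% of its speed; a pose out of reach is approached as far as the arm can. A call with a number of a shift or a turn outside -1 to 1 is refused whole. A call with a gripper value outside its range is refused whole. The fingers move at their own pace and stop on an object; "force" is the grip in N (left out, the last holds). Time passes only in rows, so rows that do not move let the fingers close. It gives the time, the measured TCP pose, the force, the opening and the grip force at its end, in the units of the state.
- get_obs(): the state, without advancing time (a new reading comes with each control period).
- camera(name): name is "side" or "top"; returns a dict with "frame" (384x512x3 uint8, red, green, blue), "fx", "fy", "cx", "cy" (pixels), "R" (3x3) and "t" (3): a world point X has camera coordinates R X + t. Camera axes: x right, y down, z forward; pixel columns grow to the right and rows downward; lengths in m; the calibration is good to about 2 mm. A picture is of the moment at which its call begins. There is no depth.
- hand_in(): hands the job in; it is judged then, once.
The state is a dict: "t": time; "joint_pos": joint angles; "joint_vel": joint speeds; "joint_efforts": joint torques, N m; "ee_pos": TCP position; "eef_rot": TCP orientation; "ft_force": force on the tool from outside, world axes, zero at the start; "ft_torque": the same for the moment, N m; "gripper_width": opening from 0.0 (shut) to 1.0 (fully open); "grip_force": force on a finger pad.
Only numpy, scipy, OpenCV 4.12 (cv2) and the standard library are available. Lean on these libraries where they do the work, as an engineer would, in place of code of your own. Each camera call takes 0.05 s, during which the arm holds its last target. There are 200 camera calls.

## Working session

There is one attempt and no reset: what is moved stays moved. The work goes in short steps, Python scripts to look and compute and a tool call to move; the robot and the scene stay as the last step left them, time stands still between calls to the robot, and variables do not carry over. Pictures are saved under pics/ and viewed, at most 10 in all, crops included, and the job is handed in when it is done.

Besides the shell and the picture viewer there is one more tool, called after "Request:" by a JSON object that holds its "op" and its "data", one argument or row to a line. step_arm: Moves the arm, as the interface text tells. Its arguments: {"type":"object","properties":{"series":{"type":"array","items":{"type":"array"}},"force":{"type":"number"}},"required":["series"]}

```bash
mkdir -p pics; ls
python3 - <<'E'
from plant import get_obs,camera
import cv2,pickle
print(get_obs())
for n in("side","top"):
    c=camera(n); pickle.dump(c,open(f"pics/{n}0.pkl","wb"))
    print(n,c["fx"],c["fy"],c["cx"],c["cy"],c["R"],c["t"])
    cv2.imwrite(f"pics/{n}0.png",cv2.resize(c["frame"][:,:,::-1],(800,600),interpolation=cv2.INTER_CUBIC))
E
```

```text
pics
{'t': 0.0, 'joint_pos': array([-1.43399682e+00,  3.42712988e-01,  1.52502066e+00, -1.30395686e-05,
        1.27538465e+00, -1.45988987e-01]), 'joint_vel': array([-0.00122286,  0.0008631 ,  0.00092766,  0.00039282, -0.00036421,
       -0.00041498]), 'joint_efforts': array([-1.32578429e-03, -4.33685875e+01, -2.46013373e+01, -3.65662163e-04,
        7.83695024e-03,  1.88898429e-05]), 'ee_pos': array([ 0.14645397, -0.50369165,  0.19742977]), 'eef_rot': array([-7.62843567e-04,  9.90019920e-01,  1.40925425e-01, -2.73088411e-06]), 'ft_force': array([0.33138805, 0.33175582, 0.68132488]), 'ft_torque': array([ 0.04713627, -0.006039  , -0.06128193]), 'grip_force': 0.0, 'gripper_width': 1.0005665776839063}
side 434.534208108132 434.534208108132 263.84990396527746 190.60577810085684 [[-0.79113799 -0.61135938  0.01844977]
 [-0.44393724  0.55321055 -0.7048956 ]
 [ 0.42073793 -0.56586023 -0.70907108]] [0.37720704 0.35586161 1.26043026]
top 378.59548208330415 378.59548208330415 253.92641613302362 191.22185394738707 [[ 0.00403131 -0.99981707  0.01869684]
 [-0.98518292 -0.00717672 -0.17135667]
 [ 0.17145951 -0.01772901 -0.98503163]] [-0.06370818  0.54527262  0.9778731 ]
```

View pics/top0.png

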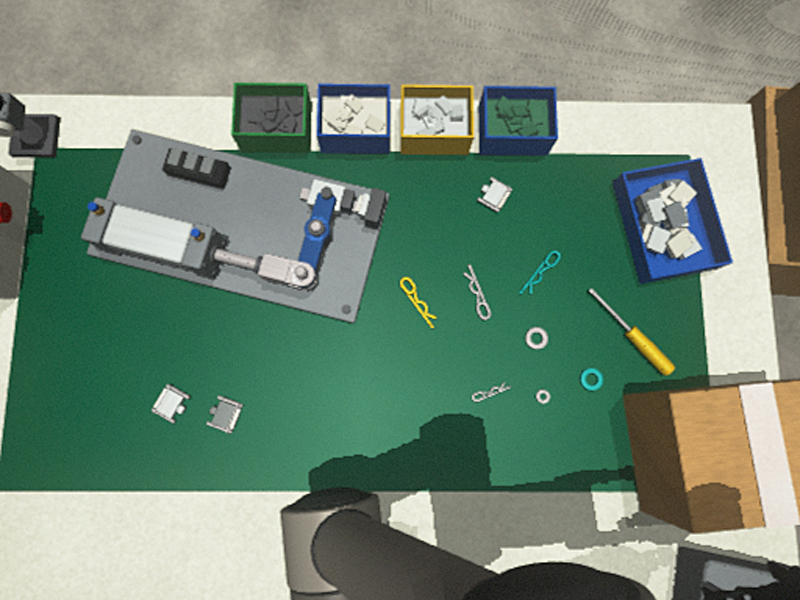

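View pics/side0.png

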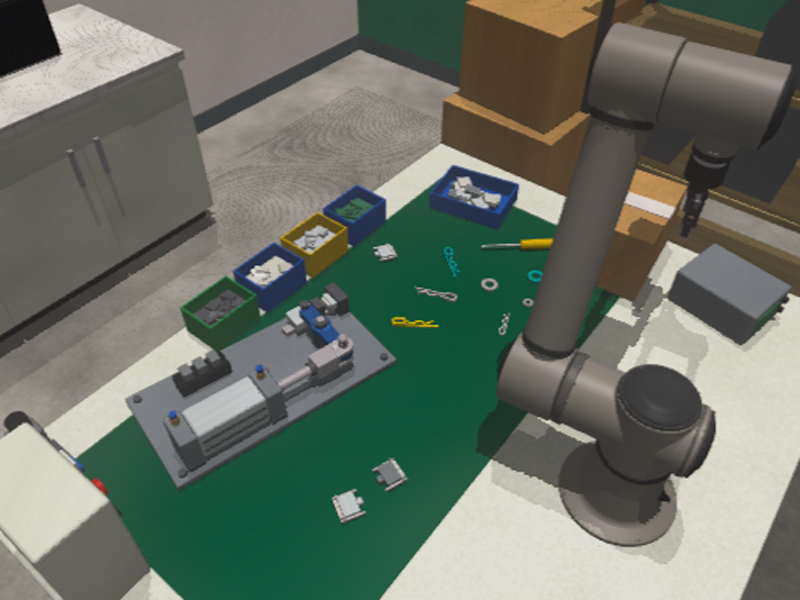

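```bash
cat > h.py <<'E'
import numpy as np,cv2,pickle
def crop(c,u0,v0,w,h,W,H):
    im=cv2.resize(c["frame"][v0:v0+h,u0:u0+w,::-1],(W,H),interpolation=cv2.INTER_CUBIC)
    for k in range(0,w,10): 
        cv2.putText(im,str(u0+k),(int((k+.5)*W/w),9),0,.33,(0,0,255),1); cv2.line(im,(int((k+.5)*W/w),10),(int((k+.5)*W/w),16),(0,0,255),1)
    for k in range(0,h,10): cv2.putText(im,"-"+str(v0+k),(0,int((k+.5)*H/h)+4),0,.33,(0,0,255),1)
    return im
def ray(c,u,v):
    d=c["R"].T@np.array([(u-c["cx"])/c["fx"],(v-c["cy"])/c["fy"],1]); return -c["R"].T@c["t"],d
def atz(c,u,v,z):
    o,d=ray(c,u,v); return o+d*(z-o[2])/d[2]
def proj(c,X):
    p=c["R"]@np.asarray(X,float)+c["t"]; return np.array([c["fx"]*p[0]/p[2]+c["cx"],c["fy"]*p[1]/p[2]+c["cy"]])
E
python3 - <<'E'
from h import *
T=pickle.load(open("pics/top0.pkl","rb"));S=pickle.load(open("pics/side0.pkl","rb"))
a=np.vstack([np.hstack([crop(T,290,165,64,48,400,300),crop(T,170,150,64,48,400,300)]),np.hstack([crop(S,260,160,64,48,400,300),crop(S,185,195,64,48,400,300)])])
cv2.imwrite("pics/c1.png",a)
E
```

```text
(no output)
```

View pics/c1.png

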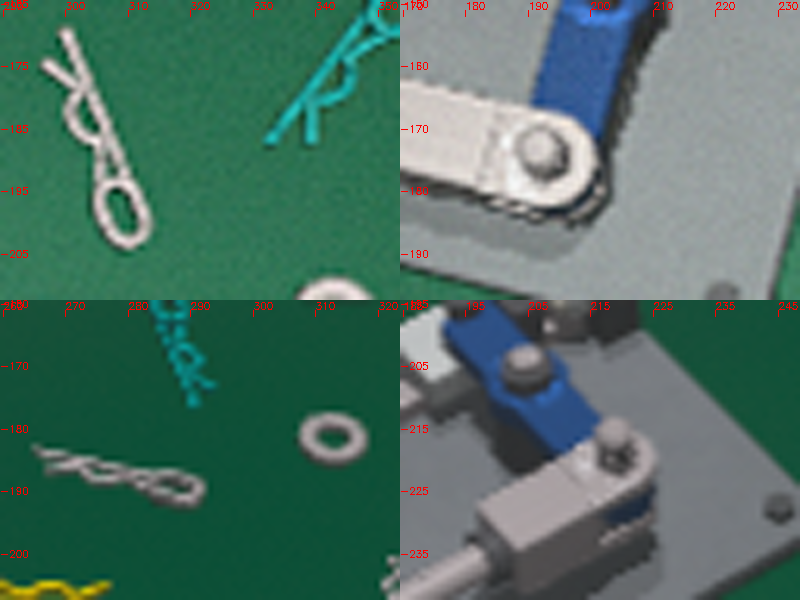

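Run:
```python
from h import *
T=pickle.load(open("pics/top0.pkl","rb"));S=pickle.load(open("pics/side0.pkl","rb"))
def blob(c,u0,v0,w,h):
    f=c["frame"][v0:v0+h,u0:u0+w].astype(float); m=f[:,:,0]-f[:,:,1]; 
    wgt=np.clip((m-m.min())/(np.percentile(m,98)-m.min())-.35,0,1)
    n,l,st,ce=cv2.connectedComponentsWithStats((wgt>0.1).astype(np.uint8)); i=1+np.argmax(st[1:,4]); M=(l==i)
    ys,xs=np.nonzero(M); x,y,ww,hh,_=st[i]; 
    return u0+x+(ww-1)/2,v0+y+(hh-1)/2,(u0+(xs*wgt[M]).sum()/wgt[M].sum(),v0+(ys*wgt[M]).sum()/wgt[M].sum()),ww,hh
for n,c,b in(("top",T,(333,205,24,24)),("side",S,(304,172,22,20))):
    r=blob(c,*b); print("washer",n,r,atz(c,*r[2],.006))
for k,(tt,ss,z) in dict(eye=((309,198.6),(288.8,189.6),.005),eyeT=((309,198.6),(288.8,189.6),.007),tip=((300.1,169.6),(265.3,183.3),.0025),pintop=((192.1,174.1),(218.7,215.8),.109)).items():
    print(k,atz(T,*tt,z),atz(S,*ss,z))
k=.64
P=[atz(T,u*k-.2,v*k-.2,.015) for u,v in((131,130),(388,192),(354,321),(88,255))]
for p in P: print(p)
for a,b in((1,0),(2,3),(3,0),(2,1)): d=P[b]-P[a]; print(np.linalg.norm(d),np.degrees(np.arctan2(d[1],d[0])))
```

```text
washer top (np.float64(343.0), np.float64(216.0), (np.float64(342.98290715164774), np.float64(216.00341856967046)), np.int32(15), np.int32(15)) [ 0.48423545 -0.31116223  0.006     ]
washer side (np.float64(312.5), np.float64(182.0), (np.float64(312.7434269546615), np.float64(181.85494444827825)), np.int32(12), np.int32(9)) [ 0.48252667 -0.30786618  0.006     ]
eye [ 0.5330536  -0.21689313  0.005     ] [ 0.52952124 -0.21867662  0.005     ]
eyeT [ 0.53274346 -0.21656176  0.007     ] [ 0.52845569 -0.21697147  0.007     ]
tip [ 0.61732716 -0.19349692  0.0025    ] [ 0.61899638 -0.19283573  0.0025    ]
pintop [0.57822653 0.09874089 0.109     ] [0.57895341 0.10360161 0.109     ]
[0.86806373 0.43679989 0.015     ]
[ 0.75200288 -0.04364403  0.015     ]
[0.51127303 0.01512491 0.015     ]
[0.62761771 0.49403433 0.015     ]
0.49426356943378924 76.41923980614125
0.49283902978024374 76.34527552274827
0.24716405559916135 -13.389201998049641
0.24779961296018335 -13.719168237005944
```

The parts, in top-view display pixels:
- **Spring cotters:** yellow (418,303), turquoise (540,272), large steel (478,293) and small thin (490,392). The steel one at (478,293) is meant. It is about 90 mm from eye to tip, and its bow lies on the +y side of the leg, so it is right side up.
- **Washers:** large steel (537,338), turquoise (592,379) and small (543,397). The first is meant.

The crop confirms both choices. The pin is at about (303,272).

I'll raise the arm first to clear the cardboard box.

Request:
{"op": "step_arm", "data": {
  "series": [
    [[0,0,0],[0,0,-0.16],1],
    [[0,0,0],[0,0,-0.16],1],
    [[0,0,0],[0,0,-0.16],1],
    [[0,0,0],[0,0,-0.16],1],
    [[0,0,0],[0.15,-0.037,-0.1],1],
    [[0,0,0],[0.15,-0.037,0],1],
    [[0,0,0],[0.15,-0.037,0],1],
    [[0,0,0],[0.15,-0.037,0],1],
    [[0,0,0],[0.15,-0.037,0],1],
    [[0,0,0],[0.15,-0.037,0],1],
    [[0,0,0],[0.15,-0.037,0],1],
    [[0,0,0],[0.15,-0.037,0],1]
  ]
}}

```text
t: 1.3
ee_pos: [0.4151, -0.3482, 0.3827]
eef_rot: [-0.0, 0.99, 0.141, -0.0]
ft_force: [-0.4, -1.1, 0.6]
gripper_width: 1.001
grip_force: 0.0
```

Request:
{"op": "step_arm", "data": {
  "series": [
    [[0,0,0],[0.153,-0.036,0],0.85],
    [[0,0,0],[0.153,-0.036,0.1],0.85],
    [[0,0,0],[0,0,0.16],0.85],
    [[0,0,0],[0,0,0.16],0.85],
    [[0,0,0],[0,0,0.16],0.85],
    [[0,0,0],[0,0,0.16],0.85],
    [[0,0,0],[0,0,0.16],0.85],
    [[0,0,0],[0,0,0.16],0.85],
    [[0,0,0],[0,0,0.16],0.85],
    [[0,0,0],[0,0,0.16],0.85],
    [[0,0,0],[0,0,0.08],0.85],
    [[0,0,0],[0,0,0],0.85]
  ]
}}

```text
t: 2.5
ee_pos: [0.4803, -0.309, 0.0146]
eef_rot: [-0.003, 0.99, 0.141, -0.002]
ft_force: [-0.3, -0.7, 0.7]
gripper_width: 0.851
grip_force: 0.0
```

Run:
```python
from plant import get_obs,camera
from h import *
print(get_obs()["ee_pos"])
T=camera("top");S=camera("side")
a=np.hstack([crop(T,315,190,64,64,400,400),crop(S,280,150,64,64,400,400)])
cv2.imwrite("pics/c2.png",a)
```

```text
[ 0.48025913 -0.30899718  0.01459314]
```

View pics/c2.png

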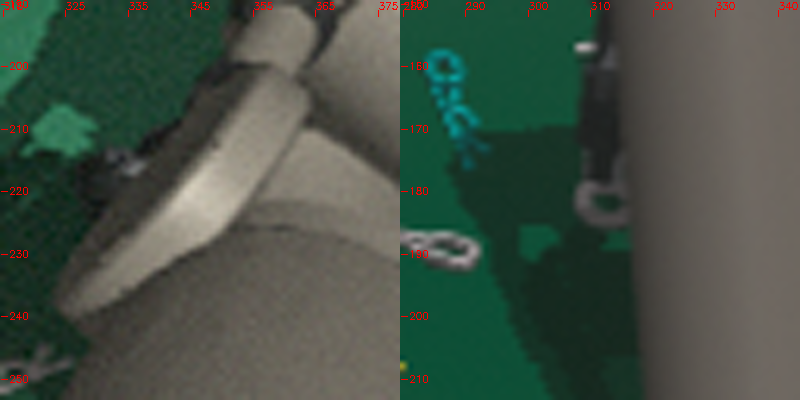

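The hand hides most of the washer, but the fingers straddle it in the side view. I'll go down and grip.

Request:
{"op": "step_arm", "data": {
  "series": [
    [[0,0,0],[0.012,0.003,0.028],0.85],
    [[0,0,0],[0,0,0.024],0.85],
    [[0,0,0],[0,0,0],0.85],
    [[0,0,0],[0,0,0],0.3],
    [[0,0,0],[0,0,0],0.3],
    [[0,0,0],[0,0,0],0.3],
    [[0,0,0],[0,0,0],0.3],
    [[0,0,0],[0,0,0],0.3],
    [[0,0,0],[0,0,0],0.3],
    [[0,0,0],[0,0,0],0.3]
  ],
  "force": 40
}}

```text
t: 3.6
ee_pos: [0.4855, -0.3107, 0.0051]
eef_rot: [0.0, 0.99, 0.141, -0.0]
ft_force: [-0.8, 0.5, -0.3]
gripper_width: 0.302
grip_force: 0.0
```

Request:
{"op": "step_arm", "data": {
  "series": [
    [[0,0,0],[0,0,-0.04],0.85],
    [[0,0,0],[0,0,0],0.85],
    [[0,0,0],[0,0,0],0.85],
    [[0,0,0],[0,0,0],0.8],
    [[0,0,0],[-0.006,0.0,0.04],0.8],
    [[0,0,0],[0,0,0.02],0.8],
    [[0,0,0],[0,0,0],0.8],
    [[0,0,0],[0,0,0],0.8]
  ]
}}

```text
t: 4.4
ee_pos: [0.4838, -0.3109, -0.0004]
eef_rot: [-0.0, 0.99, 0.141, -0.0]
ft_force: [0.5, -0.5, -0.8]
gripper_width: 0.799
grip_force: 0.0
```

Request:
{"op": "step_arm", "data": {
  "series": [
    [[0,0,0],[0,0,0],0.6],
    [[0,0,0],[0,0,0],0.5],
    [[0,0,0],[0,0,0],0.4],
    [[0,0,0],[0,0,0],0.3],
    [[0,0,0],[0,0,0],0.3],
    [[0,0,0],[0,0,0],0.3],
    [[0,0,0],[0,0,0],0.3]
  ],
  "force": 40
}}

```text
t: 5.1
ee_pos: [0.4841, -0.3111, 0.0001]
eef_rot: [0.0, 0.99, 0.141, 0.0]
ft_force: [0.5, -0.7, -0.9]
gripper_width: 0.298
grip_force: 0.0
```

Run:
```python
from plant import get_obs,camera
from h import *
T=camera("top");S=camera("side")
o=get_obs();print(o["ee_pos"],o["joint_pos"],proj(S,o["ee_pos"]))
a=np.hstack([crop(T,315,190,64,64,400,400),crop(S,280,150,64,64,400,400)])
cv2.imwrite("pics/c3.png",a)
```

```text
[ 4.84037109e-01 -3.11056097e-01  1.18264022e-04] [-7.04306669e-01  6.53303239e-01  1.60959590e+00 -1.00657784e-04
  8.78637314e-01  5.83723532e-01] [312.71767979 182.34350343]
```

View pics/c3.png

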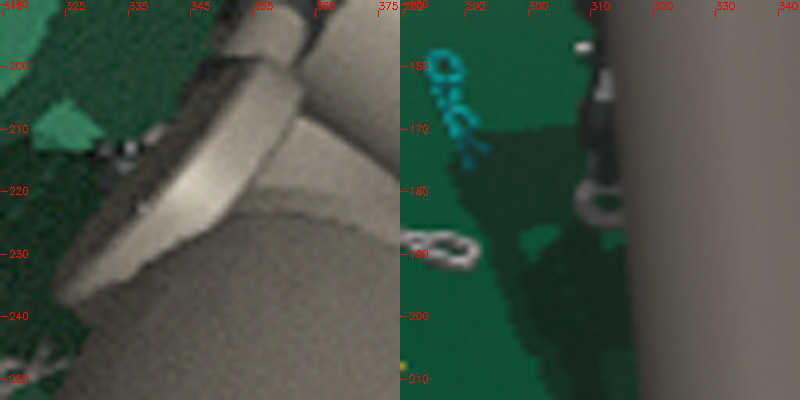

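Request:
{"op": "step_arm", "data": {
  "series": [
    [[0,0,0],[0,0,0],0.0],
    [[0,0,0],[0,0,0],0.0],
    [[0,0,0],[0,0,0],0.0],
    [[0,0,0],[0,0,0],0.0],
    [[0,0,0],[0,0,0],0.0]
  ],
  "force": 30
}}

```text
t: 5.7
ee_pos: [0.4841, -0.3111, 0.0001]
eef_rot: [0.0, 0.99, 0.141, 0.0]
ft_force: [-0.1, 1.0, -0.3]
gripper_width: 0.004
grip_force: 0.0
```

Request:
{"op": "step_arm", "data": {
  "series": [
    [[0,0,0],[0,0,0.006],0.0],
    [[0,0,0],[0,0,0.004],0.0],
    [[0,0,0],[0,0,0],0.0]
  ]
}}

```text
t: 6.0
ee_pos: [0.4839, -0.311, -0.0026]
eef_rot: [-0.0, 0.99, 0.141, -0.0]
ft_force: [-0.5, 1.4, 0.9]
gripper_width: -0.0
grip_force: 0.0
```

Run:
```python
from plant import get_obs,camera
from h import *
S=camera("side")
o=get_obs();print(o["ee_pos"],o["ft_force"],proj(S,o["ee_pos"]),proj(S,o["ee_pos"]+[0,0,.02]))
cv2.imwrite("pics/c4.png",crop(S,290,140,40,60,533,800)[:600*800//800][200:])
```

```text
[ 0.48394446 -0.31102016 -0.00253009] [-0.30782938 -0.03767108  0.51867685] [312.66420461 182.86287953] [313.18802544 179.0316946 ]
```

View pics/c4.png

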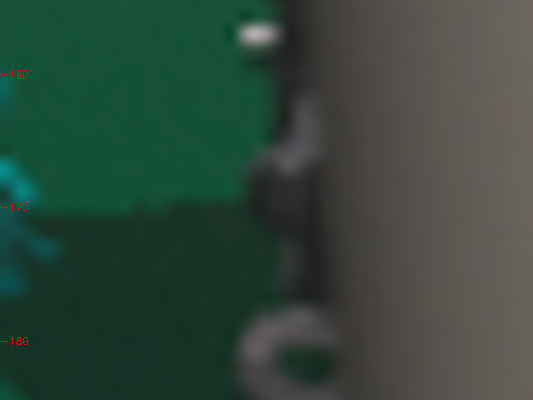

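Request:
{"op": "step_arm", "data": {
  "series": [
    [[0,0,0],[0,0,-0.15],0],
    [[0,0,0],[0,0,-0.15],0],
    [[0,0,0],[0.053,-0.135,-0.1],0],
    [[0,0,0],[0.053,-0.135,0],0],
    [[0,0,0],[0.053,-0.135,0],0],
    [[0,0,0],[0.053,-0.135,0],0],
    [[0,0,0],[0.053,-0.135,0],0],
    [[0,0,0],[0,0,0],0],
    [[0,0,0],[0,0,0],0]
  ]
}}

```text
t: 6.95
ee_pos: [0.5008, -0.1301, 0.0978]
eef_rot: [0.0, 0.99, 0.142, 0.0]
ft_force: [0.0, -0.2, 0.3]
gripper_width: 0.005
grip_force: 0.0
```

Run:
```python
from plant import get_obs,camera
from h import *
S=camera("side");T=camera("top");pickle.dump((S,T),open("pics/p5.pkl","wb"))
o=get_obs();e=o["ee_pos"];print(e,o["ft_force"],o["eef_rot"])
for c in(S,T):print(proj(c,e),proj(c,e+[0,0,.1]))
ps,pt=proj(S,e).astype(int),proj(T,e).astype(int)
cv2.imwrite("pics/c5.png",np.hstack([crop(S,ps[0]-32,ps[1]-48,64,80,400,500),crop(T,pt[0]-32,pt[1]-40,64,80,400,500)]))
```

```text
[ 0.50072936 -0.13139426  0.0976851 ] [-0.24795496 -0.24962454  0.23849153] [3.06225457e-04 9.90048251e-01 1.40727923e-01 1.37737801e-04]
[282.45132884 188.25756972] [283.96040359 166.34269138]
[281.84071015 205.34025368] [285.80877606 199.49083803]
```

View pics/c5.png

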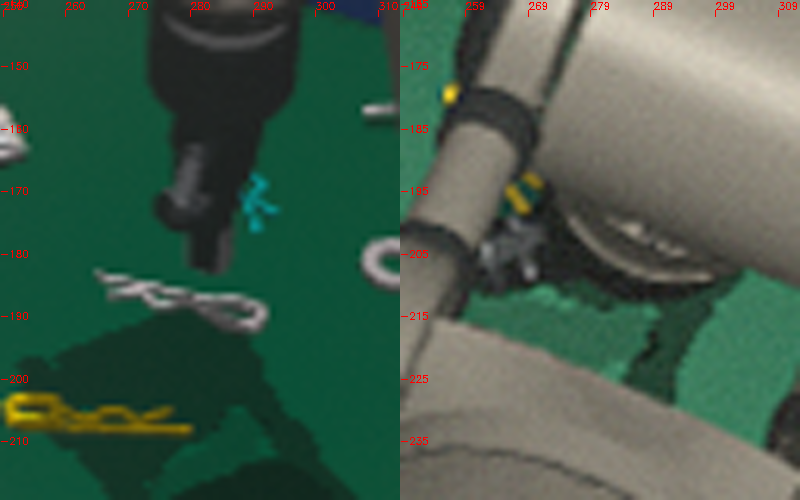

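The fingertips show at side (283.1,183.0), but the reported TCP projects to (282.5,188.3). So the real tips sit about 24 mm above the stated TCP, and the fingers closed above the washer. I'll go back and feel for the height.

Request:
{"op": "step_arm", "data": {
  "series": [
    [[0,0,0],[-0.053,0.133,0],0.75],
    [[0,0,0],[-0.053,0.133,0],0.75],
    [[0,0,0],[-0.053,0.133,0],0.75],
    [[0,0,0],[-0.053,0.133,0],0.75],
    [[0,0,0],[-0.053,0.133,0.1],0.75],
    [[0,0,0],[0,0,0.12],0.75],
    [[0,0,0],[0,0,0.12],0.75],
    [[0,0,0],[0,0,0.06],0.75],
    [[0,0,0],[0,0,0.02],0.75],
    [[0,0,0],[0,0,0],0.75]
  ]
}}

```text
t: 8.05
ee_pos: [0.4827, -0.3094, -0.0079]
eef_rot: [-0.0, 0.99, 0.14, -0.0]
ft_force: [1.2, 0.4, -0.6]
gripper_width: 0.744
grip_force: 0.0
```

Request:
{"op": "step_arm", "data": {
  "series": [
    [[0,0,0],[0,0,0.01],0.75],
    [[0,0,0],[0,0,0.008],0.75],
    [[0,0,0],[0,0,0.006],0.75],
    [[0,0,0],[0,0,0],0.75]
  ]
}}

```text
t: 8.45
ee_pos: [0.4835, -0.3087, -0.0131]
eef_rot: [0.0, 0.99, 0.141, 0.0]
ft_force: [-0.3, -0.0, -0.2]
gripper_width: 0.751
grip_force: 0.0
```

Request:
{"op": "step_arm", "data": {
  "series": [
    [[0,0,0],[0,0,0.016],0.75],
    [[0,0,0],[0,0,0.014],0.75],
    [[0,0,0],[0,0,0.014],0.75],
    [[0,0,0],[0,0,0],0.75]
  ]
}}

```text
t: 8.85
ee_pos: [0.483, -0.3083, -0.0251]
eef_rot: [-0.0, 0.99, 0.141, -0.0]
ft_force: [0.7, 0.1, -0.0]
gripper_width: 0.751
grip_force: 0.0
```

Request:
{"op": "step_arm", "data": {
  "series": [
    [[0,0,0],[0,0,0],0.6],
    [[0,0,0],[0,0,0],0.5],
    [[0,0,0],[0,0,0],0.4],
    [[0,0,0],[0,0,0],0.3],
    [[0,0,0],[0,0,0],0.3],
    [[0,0,0],[0,0,0],0.3],
    [[0,0,0],[0,0,0],0.3]
  ],
  "force": 30
}}

```text
t: 9.55
ee_pos: [0.4834, -0.3087, -0.0244]
eef_rot: [0.0, 0.99, 0.141, 0.0]
ft_force: [0.7, 0.3, -0.4]
gripper_width: 0.298
grip_force: 0.0
```

Request:
{"op": "step_arm", "data": {
  "series": [
    [[0,0,0],[0,0,0],0.0],
    [[0,0,0],[0,0,0],0.0],
    [[0,0,0],[0,0,0],0.0],
    [[0,0,0],[0,0,0.008],0.0],
    [[0,0,0],[0,0,0.006],0.0],
    [[0,0,0],[0,0,0],0.0]
  ]
}}

```text
t: 10.15
ee_pos: [0.4839, -0.309, -0.0264]
eef_rot: [0.001, 0.99, 0.141, 0.001]
ft_force: [-2.5, 1.9, 12.3]
gripper_width: -0.001
grip_force: 6.6
```

Run:
```python
from plant import get_obs,camera
from h import *
S=camera("side")
o=get_obs();e=o["ee_pos"];print(e,o["ft_force"],o["gripper_width"],proj(S,e))
cv2.imwrite("pics/c6.png",crop(S,285,150,48,48,600,600))
```

```text
[ 0.48388767 -0.30902977 -0.02635735] [-2.93229426  1.49937825 12.49293151] -0.0007111019682711296 [311.77806498 187.63469751]
```

View pics/c6.png

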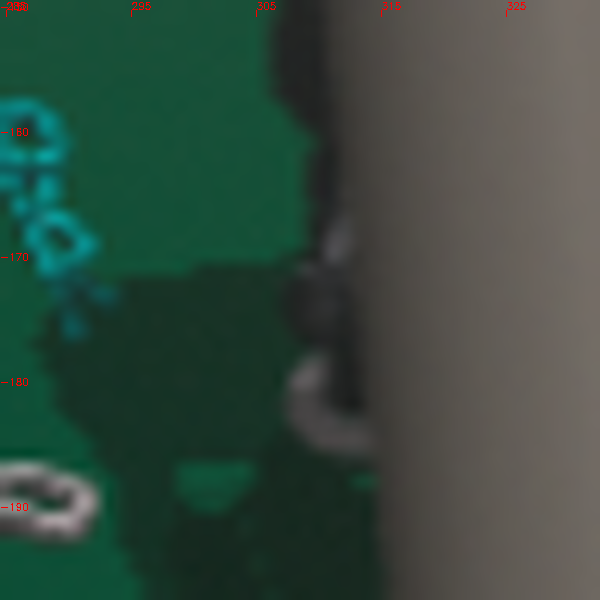

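The shut tips met the washer's top (z = 8 mm) at TCP z = -26.4 mm, so the offset is about 34 mm. I'll open and go lower.

Request:
{"op": "step_arm", "data": {
  "series": [
    [[0,0,0],[0,0,-0.04],0.0],
    [[0,0,0],[0,0,0],0.75],
    [[0,0,0],[0,0,0],0.75],
    [[0,0,0],[0,0,0],0.75],
    [[0,0,0],[0,0,0],0.75],
    [[0,0,0],[0,0,0.03],0.75],
    [[0,0,0],[0,0,0.03],0.75],
    [[0,0,0],[0,0,0.008],0.75],
    [[0,0,0],[0,0,0],0.75]
  ]
}}

```text
t: 11.1
ee_pos: [0.4829, -0.3083, -0.0358]
eef_rot: [-0.001, 0.99, 0.141, -0.001]
ft_force: [-0.4, -0.5, 0.1]
gripper_width: 0.75
grip_force: 0.0
```

Request:
{"op": "step_arm", "data": {
  "series": [
    [[0,0,0],[0,0,0],0.6],
    [[0,0,0],[0,0,0],0.5],
    [[0,0,0],[0,0,0],0.4],
    [[0,0,0],[0,0,0],0.3],
    [[0,0,0],[0,0,0],0.3],
    [[0,0,0],[0,0,0],0.3]
  ],
  "force": 30
}}

```text
t: 11.7
ee_pos: [0.4838, -0.3091, -0.0343]
eef_rot: [0.001, 0.99, 0.141, 0.0]
ft_force: [0.0, -1.3, 5.1]
gripper_width: 0.445
grip_force: 33.7
```

Gripped. I'll lift and carry it over the pin.

Request:
{"op": "step_arm", "data": {
  "series": [
    [[0,0,0],[0,0,-0.1],0.3],
    [[0,0,0],[0,0,-0.17],0.3],
    [[0,0,0],[0,0,-0.17],0.3],
    [[0,0,0],[0.08,-0.147,-0.17],0.3],
    [[0,0,0],[0.08,-0.147,0],0.3],
    [[0,0,0],[0.08,-0.147,0],0.3],
    [[0,0,0],[0.08,-0.147,0],0.3],
    [[0,0,0],[0.08,-0.147,0],0.3],
    [[0,0,0],[0.08,-0.147,0],0.3],
    [[0,0,0],[0.08,-0.147,0],0.3],
    [[0,0,0],[0.08,-0.147,0],0.3],
    [[0,0,0],[0.08,-0.147,0],0.3]
  ]
}}

```text
t: 12.9
ee_pos: [0.5621, 0.0544, 0.1103]
eef_rot: [-0.0, 0.99, 0.141, -0.001]
ft_force: [0.6, -0.1, -0.3]
gripper_width: 0.441
grip_force: 30.7
```

Request:
{"op": "step_arm", "data": {
  "series": [
    [[0,0,0],[0.08,-0.147,0],0.3],
    [[0,0,0],[0.022,0,0],0.3],
    [[0,0,0],[0,0,0.06],0.3],
    [[0,0,0],[0,0,0],0.3],
    [[0,0,0],[0,0,0],0.3]
  ]
}}

```text
t: 13.4
ee_pos: [0.5762, 0.0944, 0.0953]
eef_rot: [0.0, 0.99, 0.141, -0.001]
ft_force: [0.4, 0.1, -0.1]
gripper_width: 0.446
grip_force: 30.7
```

Run:
```python
from plant import get_obs,camera
from h import *
S=camera("side");T=camera("top");pickle.dump((S,T),open("pics/p7.pkl","wb"))
o=get_obs();e=o["ee_pos"];print(e,o["ft_force"],o["gripper_width"],o["grip_force"],proj(S,e),proj(T,e))
cv2.imwrite("pics/c7.png",np.hstack([crop(S,195,185,48,72,400,600),crop(T,170,140,48,72,400,600)]))
```

```text
[0.576824   0.09433484 0.09609939] [-0.77078399 -0.64746868 -0.79289877] 0.44317467065893645 30.709068230353296 [221.37783779 217.09894079] [194.49684797 175.71847076]
```

View pics/c7.png

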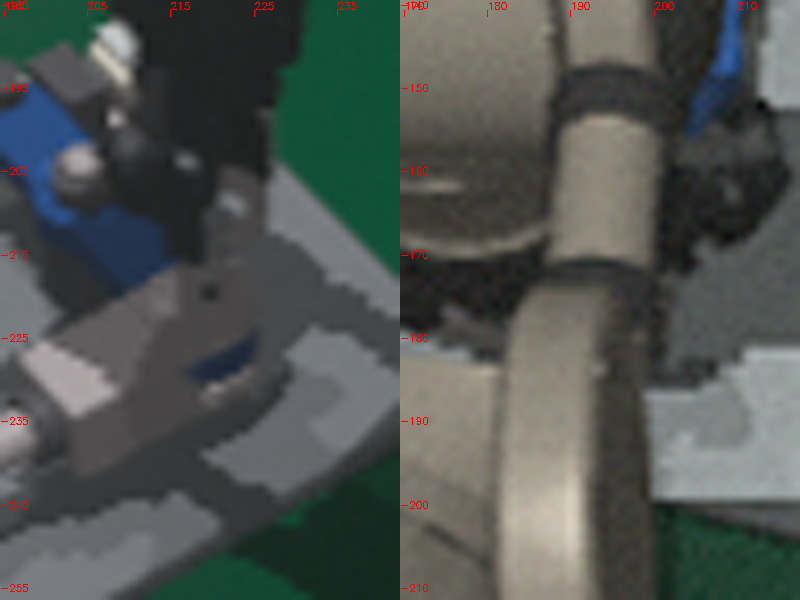

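Run:
```python
from h import *
S,T=pickle.load(open("pics/p7.pkl","rb"));S0=pickle.load(open("pics/side0.pkl","rb"))
p=atz(S,219.6,219.6,.0975);print(p)
for c in((.579,.1036),(.5785,.1025)):
    d=p[:2]-c;print(d,np.hypot(*d),np.degrees(np.arctan2(d[1],d[0])))
for z in(.085,.0975,.109):print(z,proj(S,[.579,.1036,z]))
g=S["frame"][212:230,210:230].mean(2).astype(int);print(g)
print(S0["frame"][208:228,210:230].mean(2).astype(int))
```

```text
[0.57334115 0.10656764 0.0975    ]
[-0.00565885  0.00296764] 0.006389790377643332 152.32637667036047
[-0.00515885  0.00406764] 0.006569579833434133 141.7449877150596
0.085 [219.10521127 220.79052306]
0.0975 [218.88986526 218.20294886]
0.109 [218.68928259 215.79276942]
[[ 54  54  54  52  45  36  34  34  35  46  62  62  66  71  71  70  72 110
  126 124]
 [ 54  54  54  53  45  36  35  35  34  45  62  67  71  72  71  70  71  78
   81 112]
 [ 54  53  54  53  47  39  35  35  34  45  64  63  67  70  70  71  73  73
   72  78]
 [ 54  54  54  53  48  40  36  34  34  46  64  62  67  73  72  73  73  73
   73  72]
 [ 54  54  53  53  52  54  55  48  41  53  70  69  82  81  75  73  73  72
   72  73]
 [ 53  53  53  53  70  81  73  68  70  71  70  69  70  72  73  73  73  72
   72  72]
 [ 54  54  58  92  98  97  80  69  71  72  69  67  69  71  72  72  72  71
   71  72]
 [ 55  68  86  95  95  99  82  70  69  57  49  63  69  71  71  72  72  72
   72  72]
 [ 82  92  94 102  99  98  82  70  70  50  42  62  69  71  72  72  72  73
   72  72]
 [ 89  92  94 102 110 104  83  70  71  68  68  68  70  71  71  70 
[... 1700 characters left out ...]
 130 122
  122 124]
 [136 160 163 183 176 176 125  71 106  80  48  67 120 159 168 154 132 123
  123 123]
 [151 157 165 186 203 190 130  78  79  77  73  75 111 154 168 136 121 124
  124 123]
 [164 152 158 176 183 182 164 134 102  81  75 120 155 165 154 114 113 123
  123 123]
 [163 164 146 156 176 171 165 163 168 149 136 154 175 160 113 102 120 123
  122 124]
 [164 163 163 154 161 166 165 165 175 169 182 174 152 112  81  82 112 124
  123 124]
 [163 163 165 164 161 164 166 165 166 175 161 116  88  81  63  58 107 124
  124 124]
 [164 164 163 163 163 173 170 166 173 131  90  80  67  55  46  77 114 124
  124 124]
 [163 164 164 164 164 151 177 146 101  84  67  54  49  47  44  85 116 125
  125 124]]
```

The hole shows as a dark spot at side (219.6,219.5), right of the pin's axis, so it faces azimuth ~148° (cotter heading ≈ -32°). First I'll lower the washer.

Request:
{"op": "step_arm", "data": {
  "series": [
    [[0,0,0],[0.015,-0.026,0],0.3],
    [[0,0,0],[0,0,0.03],0.3],
    [[0,0,0],[0,0,0.03],0.3],
    [[0,0,0],[0,0,0.016],0.3],
    [[0,0,0],[0,0,0.012],0.3],
    [[0,0,0],[0,0,0.012],0.3],
    [[0,0,0],[0,0,0],0.3]
  ]
}}

```text
t: 14.2
ee_pos: [0.5801, 0.1012, 0.0711]
eef_rot: [0.001, 0.99, 0.141, 0.002]
ft_force: [3.9, -4.9, -1.9]
gripper_width: 0.445
grip_force: 30.7
```

Request:
{"op": "step_arm", "data": {
  "series": [
    [[0,0,0],[0.003,0.007,0],0.3],
    [[0,0,0],[0,0,0.012],0.3],
    [[0,0,0],[0,0,0.012],0.3],
    [[0,0,0],[0,0,0],0.3]
  ]
}}

```text
t: 14.6
ee_pos: [0.5801, 0.1005, 0.0643]
eef_rot: [0.0, 0.99, 0.141, 0.0]
ft_force: [3.1, -3.1, -2.3]
gripper_width: 0.442
grip_force: 30.6
```

Request:
{"op": "step_arm", "data": {
  "series": [
    [[0,0,0],[0.004,0.006,0.012],0.3],
    [[0,0,0],[0,0,0.012],0.3],
    [[0,0,0],[0,0,0.012],0.3],
    [[0,0,0],[0,0,0.008],0.3],
    [[0,0,0],[0,0,0],0.3]
  ]
}}

```text
t: 15.1
ee_pos: [0.5806, 0.0997, 0.0532]
eef_rot: [-0.0, 0.99, 0.141, -0.001]
ft_force: [0.4, 0.9, 0.0]
gripper_width: 0.444
grip_force: 30.8
```

Request:
{"op": "step_arm", "data": {
  "series": [
    [[0,0,0],[0,0,0.006],0.3],
    [[0,0,0],[0,0,0.006],0.3],
    [[0,0,0],[0,0,0],0.3]
  ]
}}

```text
t: 15.4
ee_pos: [0.5811, 0.0996, 0.0508]
eef_rot: [0.0, 0.99, 0.141, 0.0]
ft_force: [0.6, -0.6, -1.5]
gripper_width: 0.445
grip_force: 30.8
```

Request:
{"op": "step_arm", "data": {
  "series": [
    [[0,0,0],[0,0,0.006],0.3],
    [[0,0,0],[0,0,0.004],0.3],
    [[0,0,0],[0,0,0],0.3]
  ]
}}

```text
t: 15.7
ee_pos: [0.5813, 0.0997, 0.0506]
eef_rot: [0.0, 0.99, 0.141, 0.001]
ft_force: [-5.8, -0.5, 16.5]
gripper_width: 0.445
grip_force: 38.4
```

Request:
{"op": "step_arm", "data": {
  "series": [
    [[0,0,0],[0,0,-0.008],0.3],
    [[0,0,0],[0,0,0],0.65],
    [[0,0,0],[0,0,0],0.65],
    [[0,0,0],[0,0,0],0.65],
    [[0,0,0],[0,0,-0.06],0.65],
    [[0,0,0],[0,0,-0.12],0.65],
    [[0,0,0],[0,0,-0.12],0.65],
    [[0,0,0],[-0.068,0.145,-0.06],0.65],
    [[0,0,0],[-0.068,0.145,0],0.65],
    [[0,0,0],[-0.068,0.145,0],0.65],
    [[0,0,0],[-0.068,0.145,0],0.65],
    [[0,0,0],[-0.068,0.145,0],0.65]
  ]
}}

```text
t: 16.9
ee_pos: [0.5496, -0.0996, 0.14]
eef_rot: [0.0, 0.99, 0.141, -0.0]
ft_force: [0.7, -0.4, -0.4]
gripper_width: 0.651
grip_force: 0.0
```

Request:
{"op": "step_arm", "data": {
  "series": [
    [[0,0,0],[-0.068,0.145,0],0.65],
    [[0,0,0],[-0.068,0.145,0],0.65],
    [[0,0,0],[-0.068,0.145,0],0.65],
    [[0,0,-0.06],[0,0,0],0.65],
    [[0,0,0],[0,0,0],0.65]
  ]
}}

```text
t: 17.4
ee_pos: [0.5309, -0.2179, 0.1397]
eef_rot: [-0.0, 0.982, 0.187, -0.0]
ft_force: [0.5, 0.7, 0.2]
gripper_width: 0.65
grip_force: 0.0
```

Run:
```python
from plant import get_obs,camera
from h import *
S=camera("side");T=camera("top");pickle.dump((S,T),open("pics/p8.pkl","wb"))
o=get_obs();e=o["ee_pos"];print(e,o["eef_rot"],o["ft_force"],o["gripper_width"],o["grip_force"])
cv2.imwrite("pics/c8.png",np.vstack([np.hstack([crop(S,195,195,48,36,400,300),crop(T,170,150,48,36,400,300)]),np.hstack([crop(S,255,165,48,36,400,300),crop(T,285,165,48,36,400,300)])]))
```

```text
[ 0.53129978 -0.21639432  0.13993661] [-2.55576995e-04  9.82478485e-01  1.86375771e-01 -1.81919748e-04] [ 0.02175473 -0.23343191 -0.0373534 ] 0.6466841970637474 0.0
```

View pics/c8.png

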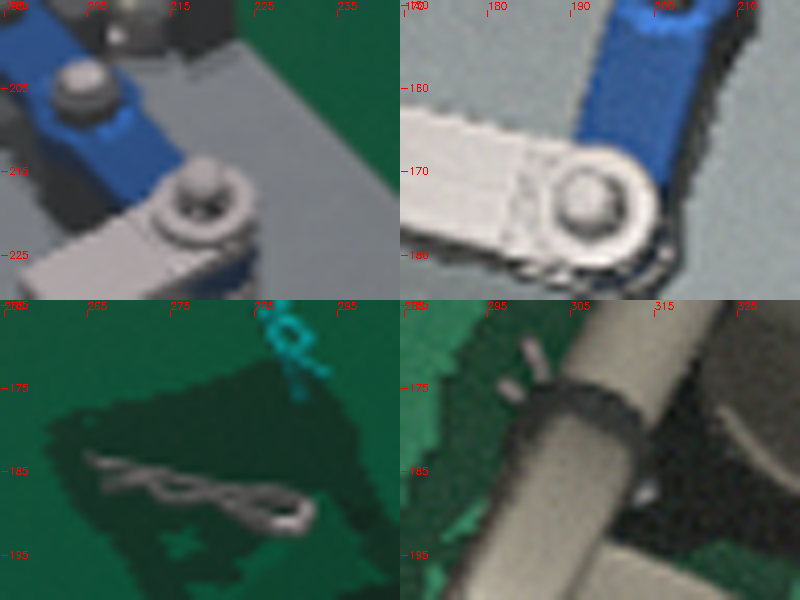

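The washer lies round the pin (side (219,218), top (192.8,174.3)), and the hole still shows dark on the camera side. Next, the cotter.

Request:
{"op": "step_arm", "data": {
  "series": [
    [[0,0,0],[0,0.003,0.12],0.6],
    [[0,0,0],[0,0,0.16],0.5],
    [[0,0,0],[0,0,0.16],0.5],
    [[0,0,0],[0,0,0.14],0.5],
    [[0,0,0],[0,0,0.07],0.5],
    [[0,0,0],[0,0,0.03],0.5],
    [[0,0,0],[0,0,0.006],0.5],
    [[0,0,0],[0,0,0],0.5],
    [[0,0,0],[0,0,0],0.5]
  ]
}}

```text
t: 18.4
ee_pos: [0.5326, -0.2178, -0.0299]
eef_rot: [0.001, 0.982, 0.187, 0.001]
ft_force: [0.0, 0.5, 1.0]
gripper_width: 0.501
grip_force: 0.0
```

Request:
{"op": "step_arm", "data": {
  "series": [
    [[0,0,0],[0,0,0],0.4],
    [[0,0,0],[0,0,0],0.3],
    [[0,0,0],[0,0,0],0.2],
    [[0,0,0],[0,0,0],0.1],
    [[0,0,0],[0,0,0],0.1],
    [[0,0,0],[0,0,0],0.1],
    [[0,0,0],[0,0,0],0.1]
  ],
  "force": 50
}}

```text
t: 19.1
ee_pos: [0.5322, -0.2179, -0.0304]
eef_rot: [0.001, 0.982, 0.187, 0.001]
ft_force: [-0.9, 0.6, 5.9]
gripper_width: 0.227
grip_force: 48.7
```

The cotter is gripped (19 mm measured on the 22 mm eye). I'll lift it, carry it across, then turn to heading -32°.

Request:
{"op": "step_arm", "data": {
  "series": [
    [[0,0,0],[0,0,-0.1],0.1],
    [[0,0,0],[0,0,-0.18],0.1],
    [[0,0,0],[0,0,-0.18],0.1],
    [[0,0,0],[0.044,-0.167,-0.18],0.1],
    [[0,0,0],[0.044,-0.167,0],0.1],
    [[0,0,0],[0.044,-0.167,0],0.1],
    [[0,0,0],[0.044,-0.167,0],0.1],
    [[0,0,0],[0.044,-0.167,0],0.1],
    [[0,0,0],[0.044,-0.167,0],0.1],
    [[0,0,0],[0.044,-0.167,0],0.1],
    [[0,0,0],[0.044,-0.167,0],0.1],
    [[0,0,0],[0.044,-0.167,0],0.1]
  ]
}}

```text
t: 20.3
ee_pos: [0.4857, 0.1615, 0.1198]
eef_rot: [0.0, 0.982, 0.187, -0.0]
ft_force: [1.0, -0.1, -1.1]
gripper_width: 0.234
grip_force: 49.3
```

Request:
{"op": "step_arm", "data": {
  "series": [
    [[0,0,0.085],[0,0,0],0.1],
    [[0,0,0.085],[0,0,0],0.1],
    [[0,0,0.085],[0,0,0],0.1],
    [[0,0,0.085],[0,0,0],0.1],
    [[0,0,0.085],[0,0,0],0.1],
    [[0,0,0.085],[0,0,0],0.1],
    [[0,0,0.085],[0,0,0],0.1],
    [[0,0,0],[0,0,0],0.1],
    [[0,0,0],[0,0,0],0.1]
  ]
}}

```text
t: 21.2
ee_pos: [0.4862, 0.1598, 0.1197]
eef_rot: [0.0, 0.962, -0.274, -0.0]
ft_force: [-0.2, 0.1, -0.5]
gripper_width: 0.227
grip_force: 49.3
```

```bash
cat > g.py <<'E'
from plant import get_obs,camera
from h import *
def st():
    o=get_obs();e=o["ee_pos"];q=o["eef_rot"];h=2*np.arctan2(q[2],q[1]);return o,e,h
def plan(P,h2,d,z,x0=0.):   # tool-frame shift (units) at current heading to put eye for heading h2 (deg)
    o,e,h=st();a=np.radians(h2);u=np.array([np.cos(a),np.sin(a)]);n=np.array([-u[1],u[0]])
    g=np.array(P)-(.046-x0+d)*u+.0085*n
    D=g-e[:2];print("pos",e.round(4),"head",np.degrees(h).round(2),"F",o["ft_force"].round(1),"grip",o["gripper_width"].round(3),o["grip_force"].round(1),"goal",g.round(4))
    print("turn",((np.degrees(h)-h2)/90).round(3),"shift u",np.round([D@[np.cos(h),np.sin(h)]/.25,D@[np.sin(h),-np.cos(h)]/.25,(e[2]-z)/.25],3))
E
python3 - <<'E'
from g import *
plan((.581,.0997),-32,.070,.0646)
T=camera("top");S=camera("side");pickle.dump((S,T),open("pics/p9.pkl","wb"))
S0=pickle.load(open("pics/p8.pkl","rb"))[0];T0=pickle.load(open("pics/p8.pkl","rb"))[1]
print(atz(T0,192.8,174.3,.093),S0["frame"][208:228,210:230].mean(2).astype(int))
e=st()[1]; a=np.radians(-32);u=np.array([np.cos(a),np.sin(a)]);n=np.array([-u[1],u[0]])
for c in(S,T):print(proj(c,np.r_[e[:2]+.0885*u-.0085*n,e[2]+.0329]))
E
```

```text
Traceback (most recent call last):
  File "g.py", line 8, in plan
    D=g-e[:2];print("pos",e.round(4),"head",np.degrees(h).round(2),"F",o["ft_force"].round(1),"grip",o["gripper_width"].round(3),o["grip_force"].round(1),"goal",g.round(4))
                                                                                                     ^^^^^^^^^^^^^^^^^^^^^^^^
AttributeError: 'float' object has no attribute 'round'
```

```bash
sed -i 's/o\["gripper_width"\].round(3),o\["grip_force"\].round(1)/round(o["gripper_width"],3),round(o["grip_force"],1)/' g.py
python3 - <<'E'
from g import *
plan((.581,.0997),-32,.070,.0646)
T=camera("top");S=camera("side");pickle.dump((S,T),open("pics/p9.pkl","wb"))
S0,T0=pickle.load(open("pics/p8.pkl","rb"))
print(atz(T0,192.8,174.3,.093)); print(S0["frame"][210:226,212:226].mean(2).astype(int))
e=st()[1]; a=np.radians(-32);u=np.array([np.cos(a),np.sin(a)]);n=np.array([-u[1],u[0]])
for c,nm in((S,"side"),(T,"top")):
    p=proj(c,np.r_[e[:2]+.0885*u-.0085*n,e[2]+.0329]);b=proj(c,np.r_[e[:2]+.04*u-.0085*n,e[2]+.0329]);print(nm,p,b)
    x,y=p.astype(int);print(c["frame"][y-9:y+10,x-10:x+11].mean(2).astype(int))
E
```

```text
pos [0.4862 0.1598 0.1197] head -31.75 F [-0.2  0.1 -0.5] grip 0.227 49.3 goal [0.4871 0.1684]
turn 0.003 shift u [-0.015 -0.031  0.22 ]
[0.58122438 0.09929039 0.093     ]
[[ 86  87 106 121 126 127 126 127 127 126 125 126 127 127]
 [ 86  86  92 118 127 127 126 125 124 125 124 124 125 125]
 [ 85  85  85  94 117 126 125 127 125 125 125 125 125 125]
 [ 85  84  84  85  93 116 131 135 128 125 126 126 126 126]
 [ 85  85  85  85  92 130 156 163 153 135 127 126 125 126]
 [ 85  85  86 104 128 153 162 162 160 142 155 146 129 127]
 [ 84  84 126 150 139 146 157 161 154 141 158 166 150 132]
 [ 85 110 152 151 119 125 139 142 140 114 121 155 166 141]
 [ 82 142 164 152 104  88 107 112  93  77 104 151 167 147]
 [150 165 166 142  99  76  78  68  54  84 108 151 167 134]
 [167 151 159 164 116  72 109  81  49  68 141 166 160 134]
 [168 124 146 168 164 145 119 104 111 147 167 162 119 105]
 [161 131 105 142 166 168 166 166 167 173 159 117  81  84]
 [150 155 116  85 112 127 146 156 152 122  94  80  76 101]
 [166 156 158 137 103  85  86  89  87  79 112 100  78  84]
 [168 167 164 164 163 162 147 164 155 105  
[... 2821 characters left out ...]
1 105  95  66  96 117 111 106  90  82  94 111 115 112 110 115
  110 100 194]
 [ 84  93  79 110  99  67  64  62  83  95  90  83  68  82 102 108 114 110
  112  96  76]
 [124 126 109 117  94  66  59  74 108 111  80  67  69  91  82  67  71  75
   72  65  77]
 [ 49  51  67 106  94  56  58 100 117  87  73  72  76  78  73  64  72  65
   61  55  56]
 [ 49  57  70 114  89  58  85 115  98  63  56  62  62  65  72  75  71  61
   52  64  66]
 [ 61  56  70 102  86  63 108 111  74  60  57  59  62  60  62  58  64  66
   80  77  69]
 [ 58  69  79 107  89  89 108  85  57  63  55  59  64  66  63  61  62  55
   64  63  61]
 [ 88  92 102  99  98 108  97  60  57  59  66  60  61  60  62  60  62  62
   61  57  60]]
```

The washer measured on the pin gives (0.581,0.099), which agrees with the feel. The hole pixel against the pin axis gives ~143° azimuth, so heading ≈ -36°.

Request:
{"op": "step_arm", "data": {
  "series": [
    [[0,0,0.04],[0,0,0],0.1],
    [[0,0,0],[0,0,0],0.1],
    [[0,0,0],[0,0,0],0.1]
  ]
}}

```text
t: 21.6
ee_pos: [0.4864, 0.1598, 0.1198]
eef_rot: [0.0, 0.953, -0.304, 0.0]
ft_force: [0.2, -0.9, -0.9]
gripper_width: 0.226
grip_force: 49.3
```

```bash
python3 -c "
from g import *
plan((.581,.0996),-35.5,.062,.0646)"
```

```text
pos [0.4864 0.1598 0.1198] head -35.41 F [ 0.2 -0.9 -0.9] grip 0.226 49.3 goal [0.498  0.1692]
turn 0.001 shift u [ 0.016 -0.058  0.221]
```

Request:
{"op": "step_arm", "data": {
  "series": [
    [[0,0,0],[0.016,-0.058,0],0.1],
    [[0,0,0],[0,0,0.1],0.1],
    [[0,0,0],[0,0,0.1],0.1],
    [[0,0,0],[0,0,0.021],0.1],
    [[0,0,0],[0,0,0],0.1],
    [[0,0,0],[0,0,0],0.1]
  ]
}}

```text
t: 22.2
ee_pos: [0.4988, 0.1694, 0.0655]
eef_rot: [-0.0, 0.952, -0.305, 0.001]
ft_force: [0.3, 0.4, -0.6]
gripper_width: 0.227
grip_force: 49.3
```

```bash
python3 -c "
from g import *
plan((.581,.0996),-35.5,.0525,.0646)
S=camera('side');e=st()[1];a=np.radians(-35.4);u=np.array([np.cos(a),np.sin(a)]);n=np.array([-u[1],u[0]])
p=proj(S,np.r_[e[:2]+.0885*u-.0085*n,.0975]);print(p,proj(S,np.r_[e[:2]+.07*u-.0085*n,.0975]))
print(S['frame'][208:230,212:234].mean(2).astype(int))"
```

```text
pos [0.4988 0.1694 0.0655] head -35.51 F [ 0.3  0.4 -0.6] grip 0.227 49.3 goal [0.5057 0.1637]
turn -0.0 shift u [0.036 0.002 0.004]
[220.30414432 221.54626398] [221.63099822 225.88035393]
[[36 37 37 38 42 42 46 48 48 47 47 45 40 39 36 45 44 38 35 40 36 31]
 [36 36 35 35 36 36 37 37 35 36 35 36 36 34 35 37 36 46 58 45 34 32]
 [48 52 47 39 35 35 36 35 36 38 36 35 35 35 34 49 59 56 42 34 31 31]
 [37 42 58 63 63 52 44 43 43 43 43 50 53 60 70 73 62 43 32 31 33 32]
 [34 35 36 44 59 64 71 75 74 75 74 75 75 62 55 46 37 33 32 32 32 33]
 [34 33 34 35 37 39 41 45 47 47 48 43 41 37 35 34 32 35 34 32 32 33]
 [34 34 34 34 33 33 34 34 34 33 34 33 33 33 33 33 32 33 33 33 33 31]
 [34 34 33 33 34 33 34 34 35 34 33 33 33 33 33 33 33 33 33 32 32 32]
 [34 34 34 33 33 33 32 33 33 35 32 34 34 33 32 32 33 32 33 33 30 31]
 [34 34 33 32 34 32 33 32 33 33 32 33 33 33 34 34 33 33 31 32 32 32]
 [34 35 34 33 32 33 33 32 33 33 33 33 33 33 33 33 32 33 32 32 32 32]
 [34 33 34 33 33 32 32 33 32 34 33 33 33 33 33 32 32 31 33 32 32 31]
 [34 33 33 34 34 33 33 33 32 32 33 33 32 32 33 33 33 33 33 32 32 32]
 [33 34 33 33 34 33 33 33 32 33 33 32 32 34 34 32 33 32 33 33 32 31]
 [34 34 33 33 33 33 34 32 33 34 32 32 33 34 33 34 33 32 32 32 31 31]
 [33 34 33 34 33 35 33 32 33 31 34 32 32 33 33 33 33 32 31 31 32 32]
 [34 34 34 33 34 33 33 32 32 33 32 33 32 33 33 31 30 31 30 30 30 31]
 [35 33 33 33 34 34 33 32 31 33 31 33 32 32 32 32 32 32 32 31 32 45]
 [33 34 33 35 33 33 33 32 32 32 31 33 32 31 31 32 32 32 32 31 43 65]
 [34 34 34 32 33 33 33 32 33 32 32 33 31 32 30 31 31 31 31 31 79 65]
 [44 33 35 34 33 32 32 32 33 33 33 33 33 33 33 31 32 31 30 61 89 66]
 [80 56 36 33 34 33 33 33 32 33 33 32 33 32 32 31 31 30 32 49 48 37]]
```

Request:
{"op": "step_arm", "data": {
  "series": [
    [[0,0,0],[0.016,0.002,0.002],0.1],
    [[0,0,0],[0.016,0,0.001],0.1],
    [[0,0,0],[0.006,0,0],0.1],
    [[0,0,0],[0.004,0,0],0.1],
    [[0,0,0],[0,0,0],0.1]
  ]
}}

```text
t: 22.75
ee_pos: [0.5067, 0.1627, 0.0639]
eef_rot: [-0.0, 0.952, -0.305, 0.0]
ft_force: [1.7, 0.6, -0.1]
gripper_width: 0.226
grip_force: 48.9
```

```bash
python3 -c "
from g import *
plan((.581,.0996),-35.5,.048,.0646)"
```

```text
pos [0.5067 0.1627 0.0639] head -35.55 F [ 1.7  0.6 -0.1] grip 0.226 48.9 goal [0.5094 0.1611]
turn -0.001 shift u [ 0.012 -0.001 -0.003]
```

Request:
{"op": "step_arm", "data": {
  "series": [
    [[0,0,0],[0.006,0,-0.001],0.1],
    [[0,0,0],[0.006,0,0],0.1],
    [[0,0,0],[0,0,0],0.1]
  ]
}}

```text
t: 23.05
ee_pos: [0.5091, 0.161, 0.0641]
eef_rot: [-0.0, 0.952, -0.305, 0.0]
ft_force: [0.9, 0.8, -0.4]
gripper_width: 0.227
grip_force: 49.3
```

```bash
python3 -c "
from g import *
plan((.581,.0996),-35.5,.045,.0646)"
```

```text
pos [0.5091 0.161  0.0641] head -35.54 F [ 0.9  0.8 -0.4] grip 0.227 49.3 goal [0.5119 0.1594]
turn -0.0 shift u [ 0.013 -0.001 -0.002]
```

Request:
{"op": "step_arm", "data": {
  "series": [
    [[0,0,0],[0.006,0,0],0.1],
    [[0,0,0],[0.006,0,0],0.1],
    [[0,0,0],[0.004,0,0],0.1],
    [[0,0,0],[0,0,0],0.1]
  ]
}}

```text
t: 23.45
ee_pos: [0.5123, 0.1587, 0.0641]
eef_rot: [-0.0, 0.952, -0.305, 0.0]
ft_force: [1.3, 1.9, -0.8]
gripper_width: 0.227
grip_force: 49.0
```

```bash
python3 -c "
from g import *
plan((.581,.0996),-35.5,.040,.0646)"
```

```text
pos [0.5123 0.1587 0.0641] head -35.55 F [ 1.3  1.9 -0.8] grip 0.227 49.0 goal [0.5159 0.1565]
turn -0.001 shift u [ 0.017 -0.001 -0.002]
```

Request:
{"op": "step_arm", "data": {
  "series": [
    [[0,0,0],[0.006,-0.002,-0.001],0.1],
    [[0,0,0],[0.01,0,0],0.1],
    [[0,0,0],[0.01,0,0],0.1],
    [[0,0,0],[0.006,0,0],0.1],
    [[0,0,0],[0,0,0],0.1]
  ]
}}

```text
t: 23.95
ee_pos: [0.5193, 0.1543, 0.0643]
eef_rot: [-0.0, 0.952, -0.305, 0.0]
ft_force: [2.3, 2.0, -1.1]
gripper_width: 0.225
grip_force: 49.3
```

```bash
python3 -c "
from g import *
plan((.581,.0996),-35.5,.030,.0646)"
```

```text
pos [0.5193 0.1543 0.0643] head -35.56 F [ 2.3  2.  -1.1] grip 0.225 49.3 goal [0.5241 0.1507]
turn -0.001 shift u [ 0.024  0.001 -0.001]
```

Request:
{"op": "step_arm", "data": {
  "series": [
    [[0,0,0],[0.008,-0.003,0],0.1],
    [[0,0,0],[0.008,0,0],0.1],
    [[0,0,0],[0.008,0,0],0.1],
    [[0,0,0],[0,0,0],0.1]
  ]
}}

```text
t: 24.35
ee_pos: [0.5243, 0.1515, 0.0642]
eef_rot: [-0.0, 0.952, -0.305, 0.0]
ft_force: [1.8, 2.2, -1.4]
gripper_width: 0.225
grip_force: 49.3
```

```bash
python3 -c "
from g import *
plan((.581,.0996),-35.5,.0,.0646);print(st()[0]['ft_torque'])"
```

```text
pos [0.5243 0.1515 0.0642] head -35.56 F [ 1.8  2.2 -1.4] grip 0.225 49.3 goal [0.5485 0.1332]
turn -0.001 shift u [ 0.121  0.003 -0.001]
[ 0.4528138  -0.12266055  0.14076602]
```

Request:
{"op": "step_arm", "data": {
  "series": [
    [[0,0,0],[0.008,-0.002,-0.001],0.1],
    [[0,0,0],[0.008,0,0],0.1],
    [[0,0,0],[0.008,0,0],0.1],
    [[0,0,0],[0.008,0,0],0.1],
    [[0,0,0],[0,0,0],0.1]
  ],
  "force": 70
}}

```text
t: 24.85
ee_pos: [0.5301, 0.148, 0.0642]
eef_rot: [-0.0, 0.952, -0.305, -0.001]
ft_force: [-2.0, 6.8, -0.2]
gripper_width: 0.215
grip_force: 68.7
```

```bash
python3 -c "
from g import *
plan((.581,.0996),-35.5,.0,.0646);print(st()[0]['ft_torque'])"
```

```text
pos [0.5301 0.148  0.0642] head -35.54 F [-2.   6.8 -0.2] grip 0.215 68.7 goal [0.5485 0.1332]
turn -0.0 shift u [ 0.094  0.005 -0.001]
[1.01096121 0.362901   0.23542044]
```

Request:
{"op": "step_arm", "data": {
  "series": [
    [[0,0,0],[0.008,-0.002,0],0.1],
    [[0,0,0],[0.008,-0.001,0],0.1],
    [[0,0,0],[0.006,0,0],0.1],
    [[0,0,0],[0,0,0],0.1]
  ]
}}

```text
t: 25.25
ee_pos: [0.5352, 0.1449, 0.0643]
eef_rot: [0.0, 0.952, -0.305, -0.001]
ft_force: [-2.3, 2.9, -0.6]
gripper_width: 0.217
grip_force: 68.6
```

```bash
python3 -c "
from g import *
plan((.581,.0996),-35.5,.0,.0646);print(st()[0]['ft_torque'])"
```

```text
pos [0.5352 0.1449 0.0643] head -35.54 F [-2.3  2.9 -0.6] grip 0.217 68.6 goal [0.5485 0.1332]
turn -0.0 shift u [ 0.07   0.007 -0.001]
[0.49187317 0.29149043 0.18814582]
```

Request:
{"op": "step_arm", "data": {
  "series": [
    [[0,0,0],[0.008,0,0],0.1],
    [[0,0,0],[0.008,0,0],0.1],
    [[0,0,0],[0.008,0,0],0.1],
    [[0,0,0],[0,0,0],0.1]
  ]
}}

```text
t: 25.65
ee_pos: [0.5428, 0.1398, 0.0649]
eef_rot: [0.0, 0.952, -0.305, 0.002]
ft_force: [4.7, -4.2, -1.8]
gripper_width: 0.217
grip_force: 69.0
```

```bash
python3 -c "
from g import *
plan((.581,.0996),-35.5,.0,.0646);print(st()[0]['ft_torque'])"
```

```text
pos [0.5428 0.1398 0.0649] head -35.56 F [ 4.7 -4.2 -1.8] grip 0.217 69.0 goal [0.5485 0.1332]
turn -0.001 shift u [0.034 0.008 0.001]
[-0.61331713 -0.7638909   0.14023746]
```

It has snapped over; the bow now pulls the cotter on. I'll ease it home.

Request:
{"op": "step_arm", "data": {
  "series": [
    [[0,0,0],[0.008,0,0],0.1],
    [[0,0,0],[0.008,0,0],0.1],
    [[0,0,0],[0.006,0,0],0.1],
    [[0,0,0],[0,0,0],0.1]
  ]
}}

```text
t: 26.05
ee_pos: [0.546, 0.1374, 0.0647]
eef_rot: [0.0, 0.952, -0.305, 0.001]
ft_force: [4.0, -3.1, -1.0]
gripper_width: 0.216
grip_force: 68.7
```

```bash
python3 -c "
from g import *
plan((.581,.0996),-35.5,.0,.0646);print(st()[0]['ft_torque'])"
```

```text
pos [0.546  0.1374 0.0647] head -35.57 F [ 4.  -3.1 -1. ] grip 0.216 68.7 goal [0.5485 0.1332]
turn -0.001 shift u [0.018 0.008 0.   ]
[-0.54199104 -0.65934951  0.07238368]
```

Request:
{"op": "step_arm", "data": {
  "series": [
    [[0,0,0],[0.008,0,0],0.1],
    [[0,0,0],[0.006,0,0],0.1],
    [[0,0,0],[0,0,0],0.1]
  ]
}}

```text
t: 26.35
ee_pos: [0.5474, 0.1362, 0.0643]
eef_rot: [0.0, 0.952, -0.305, -0.001]
ft_force: [-0.6, 0.3, 0.1]
gripper_width: 0.222
grip_force: 68.6
```

```bash
python3 -c "
from g import *
plan((.581,.0996),-35.5,.0,.0646);print(st()[0]['ft_torque'])"
```

```text
pos [0.5474 0.1362 0.0643] head -35.55 F [-0.6  0.3  0.1] grip 0.222 68.6 goal [0.5485 0.1332]
turn -0.001 shift u [ 0.01   0.007 -0.001]
[-0.08488276 -0.02867943  0.00381752]
```

Request:
{"op": "step_arm", "data": {
  "series": [
    [[0,0,0],[0.005,0,0],0.1],
    [[0,0,0],[0,0,0],0.1]
  ]
}}

```text
t: 26.55
ee_pos: [0.5487, 0.1354, 0.0644]
eef_rot: [0.0, 0.952, -0.305, -0.0]
ft_force: [-0.7, -0.6, -1.5]
gripper_width: 0.217
grip_force: 69.4
```

Request:
{"op": "step_arm", "data": {
  "series": [
    [[0,0,0],[0.005,0,0],0.1],
    [[0,0,0],[0,0,0],0.1]
  ]
}}

```text
t: 26.75
ee_pos: [0.5493, 0.1351, 0.0643]
eef_rot: [-0.0, 0.952, -0.305, -0.001]
ft_force: [-3.1, 3.1, -0.3]
gripper_width: 0.215
grip_force: 68.6
```

The push has risen to 4.3 N, so it's home. I'll relax a little, release and rise.

Request:
{"op": "step_arm", "data": {
  "series": [
    [[0,0,0],[-0.003,0,0],0.1],
    [[0,0,0],[0,0,0],0.1],
    [[0,0,0],[0,0,0],0.35],
    [[0,0,0],[0,0,0],0.5],
    [[0,0,0],[0,0,0],0.5],
    [[0,0,0],[0,0,0],0.5],
    [[0,0,0],[0,0,-0.03],0.5],
    [[0,0,0],[0,0,-0.08],0.5],
    [[0,0,0],[0,0,-0.15],0.5],
    [[0,0,0],[-0.1,0,-0.15],0.5],
    [[0,0,0],[-0.15,0,-0.1],0.5],
    [[0,0,0],[-0.15,0,0],0.5]
  ]
}}

```text
t: 27.95
ee_pos: [0.4696, 0.194, 0.1964]
eef_rot: [-0.002, 0.952, -0.306, 0.004]
ft_force: [-0.0, 1.1, -0.5]
gripper_width: 0.499
grip_force: 0.0
```

Run:
```python
from g import *
print(st()[1],st()[0]["ft_force"])
S=camera("side");T=camera("top")
a=np.radians(-35.5);u=np.array([np.cos(a),np.sin(a)]);n=np.array([-u[1],u[0]]);P=np.array([.5800,.1015])
eye=P-.046*u+.0085*n
for c,nm,P in((T,"top",np.array([.5805,.0992])),(S,"side",np.array([.579,.1036]))):
    eye=P-.046*u+.0085*n
    print(nm,"pred eye",proj(c,[*eye,.1]),"tip",proj(c,[*(P+.0425*u),.0975]),"pin",proj(c,[*P,.109]))
    x,y=proj(c,[*eye,.1]).astype(int); print(x-10,y-11);print(c["frame"][y-11:y+13,x-10:x+14].mean(2).astype(int))
```

```text
[0.46958721 0.19401586 0.19641928] [-0.03644825  1.12248227 -0.45491908]
top pred eye [178.89243315 186.2764042 ] tip [202.50680829 161.28851235] pin [191.94847513 173.22970875]
168 175
[[210 212 214 213 213 207 209 207 209 206 207 205 207 209 219 183 193 199
  167 180 151 127 180 202]
 [160 180 196 201 211 212 214 213 215 212 213 210 210 214 212 191 205 188
  182 197 164 127 131 148]
 [ 61  70  97 135 167 184 197 209 214 213 217 216 216 221 199 209 209 165
  161 205 174 173 139  99]
 [ 93  76  71  64  60  78 100 140 166 183 200 209 213 219 174 182 185 175
  199 168 158 208 173 124]
 [128 114  93  77  64  70  66  68  62  77  96 133 161 180 168 186 215 196
  115 149 217 171 182 200]
 [132 135 137 104  78  94  70  66  68  72  65 102 112 128 181 205 166  99
   98 193 180 144 202 231]
 [129 130 134 128 134 140 108  79  79  80  95 166 192 200 179 124  57  87
  201 213 125 114 191 216]
 [127 128 131 128 130 127 139 132 120 111 101  85 102 148 198 188 113 135
  212 175  76 114 123  79]
 [123 124 129 126 129 129 130 120 106 104  87  90  73  34 140 188 147 188
  167 127 104  66  79  91]
 [127
[... 3349 characters left out ...]
80  80  75  72  72  72  71  68  62  59  58  58  57  57  57  91 107
  121 127 127 127 125 125]
 [ 80  79  79  74  72  74  70  62  59  58  57  58  57  57  57  57  95 108
  121 128 128 126 126 126]
 [ 80  79  79  75  68  63  60  58  58  57  58  58  57  58  92 105 108 108
  122 128 128 126 126 126]
 [ 80  80  73  64  60  59  58  58  58  58  58  57  92 105 107 108 108 108
  121 127 126 126 126 125]
 [ 77  68  61  59  58  58  58  57  58  58  58  58  63  95 108 109 108 109
  121 126 126 127 126 124]
 [ 65  60  59  59  58  58  58  57  57  57  57  57  58  80 102 107 108 120
  126 127 127 128 126 124]
 [ 60  59  58  59  58  58  58  58  57  57  57  56  58  59  63  65  74  91
  118 128 127 127 127 120]]
```

```bash
python3 -c "
from plant import hand_in
print(hand_in())"
```

```text
the job is handed in; nothing more can be done
None
```

The washer lies flat on the fork and the cotter is snapped home in the cross hole, its seated position confirmed in both cameras; I let go, backed away and handed the job in at about 28 s, but no verdict came back.

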